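# Swap the open bench tray by fingertip

## Robot

A 6-joint arm with a two-finger parallel gripper is mounted at the origin on a cart in front of the work surface, level with it; the furniture and walls round the work are solid. World frame = base frame: x ahead of the robot, y to its left, z up, the work surface at z = 0. Lengths are in m, angles in degrees, forces in N, time in s.
With the tool pointing down it reaches from about 0.25 to 0.8 m from the base axis. Payload 8.5 kg.
Tool frame: the origin (TCP) lies midway between the tips of the shut fingers; the grasp point (between the pads) lies 19 mm behind it (robot.grip_point_offset is the distance from the TCP to the grasp point, in m); z points along the fingers, y is the direction in which the jaws open and shut (so a half turn about z gives the same grasp; the last joint's range is limited). The gripper opens to 85 mm and grips with 20 to 120 N. Pads are 22 mm wide; open, the fingers measure 114 mm over their backs; the gripper's body (76 mm by 85 mm) begins 54 mm behind the grasp point. The pads swing forward as they close: fully open they stand 13 mm farther back than shut.
Start: joints at [-68.239, 13.648, -0.773, 75.585, 0, 90], TCP at [0.195, -0.488, 0.231] pointing down, gripper open.
Joint ranges: [-152.45, 152.45], [-59.26, 108.67], [-65.41, 83.53], [-104.44, 129.93], [-82.83, 76.93], [-180, 180]. Speed limits (degrees/s): [127.2, 127.2, 159.86, 180, 180, 180].

## Interface

Orientations are given as a 3x3 rotation matrix whose columns are the frame's x, y, z axes.
In Python, from cell import readout, imaging, robot gives the robot as it stands.
- The arm moves only by the tool drive_tool, never from a script. Its arguments are lists of equal length, an entry for each row: "slide": the shift along the tool's x, y, z in mm, a list of three; "spin": the turn about the tool's z in degrees; "fingers": the opening, from 0 (shut) to 1 (fully open). A call has 1 to 20 rows; each row is the pose to reach, as a shift and turn from the pose commanded when the call began, along the tool's axes at that moment; what a row does not reach only later rows make up. A row lasts 1/10 s, in which the tool goes at most 50 mm and 8.59 degrees, less where a joint would pass 70% of its speed; a pose out of reach is approached as far as the arm can. A call with a gripper value outside its range is refused whole. The fingers move at their own pace and stop on an object; "force" is the grip in N (left out, the last holds). Time passes only in rows, so rows that repeat a pose let the fingers close. It gives the time, the measured TCP pose, the force and the opening at its end, in the units of the state.
- readout.state(): the state, without advancing time (a new reading comes with each control period).
- imaging.capture(name): name is "scene" or "top" or "wrist"; returns the picture (480x640x3 uint8, red, green, blue); there is no depth.
- imaging.camera_params(name): a dict with "fx", "fy", "cx", "cy" (pixels), "world_to_cam" (4x4, takes a point from world to camera coordinates); the wrist camera has in their place "mount" (4x4, takes a point from camera to tool coordinates, whose origin is the TCP and whose axes are the flange's). Camera axes: x right, y down, z forward; pixel columns grow to the right and rows downward; lengths in m; the calibration is good to about 2 mm. A picture is of the moment at which its call begins: read the wrist's pose just before it. camera_params takes no time and is no camera call.
- robot.finish_job(): hands the job in, once; it reports no verdict.
The state is a dict: "time_s": time; "joints": joint angles; "dq": joint speeds; "joint_efforts": joint torques, N m; "ee_pos": TCP position; "tool_rot": TCP orientation; "contact_force": force on the tool from outside, world axes, zero at the start; "wrist_torque": the same for the moment, N m; "opening": finger opening in m.
Only numpy, scipy, OpenCV 4.12 (cv2) and the standard library are available. Lean on these libraries where they do the work, as an engineer would, in place of code of your own. Each camera call takes 0.05 s, during which the arm holds its last target.

## Task

The red-fronted slide-out tray was left open: push it fully home, and only then hook a fingertip behind the black lip of the blue-fronted tray and draw that tray all the way out to its stop, so that the sanding block in it can be reached. Leave the red tray shut and the blue one out. Pinch and lift nothing: both trays keep what lies in them, and the other things on the bench stay where they are.

Things in the scene. Friction and masses are not known exactly. Their poses are not given: they have to be found in the camera images.
- red_tray (a joint): How far the red-fronted tray is drawn out, m: 0 = fully home, 0.100 = out against its end stop. It runs along its unit's own x axis, out towards -x (towards the robot). The tray stays where it is left; sliding takes about 3 N (more when fast, 8 N per m/s).
- red_unit: Fixed housing of the red-fronted tray, low grey steel hood with rails, 150 mm wide (y), 148 mm deep, hood top 72 mm above the bench. Origin: on the bench, under the middle of the unit; +x points to its back, -x to its open front. The hood covers only x = -9 to +73 mm. Its turn about z differs from the other unit's by up to 20 degrees or so.
- red_pull (a point): Top middle of the back face of the black rubber lip strip (72 mm wide, 4 mm thick, 28 to 64 mm above the bench) behind the red tab; moves with the tray, axes as the unit's; at x -71 mm in the unit's frame when home. Behind it (+x) an empty finger bay, 61 mm deep, 124 mm wide, floor 14 mm and side walls 34 mm above the bench, then a 28 mm high divider where the hood begins.
- red_face (a point): Middle of the red tray's outer front face, 35 mm above the bench; moves with the tray, axes as the unit's; at x -80 mm in the unit's frame when home. The red front plate is 150 mm wide, 46 mm high, 5 mm thick; its middle is a 76 mm wide red tab rising to 70 mm above the bench, with the black lip strip on its back.
- blue_tray (a joint): How far the blue-fronted tray is drawn out, m: 0 = fully home, 0.100 = out against its end stop. It runs along its unit's own x axis, out towards -x (towards the robot). The tray stays where it is left; sliding takes about 3 N (more when fast, 8 N per m/s).
- blue_unit: Fixed housing of the blue-fronted tray, low grey steel hood with rails, 150 mm wide (y), 148 mm deep, hood top 72 mm above the bench. Origin: on the bench, under the middle of the unit; +x points to its back, -x to its open front. The hood covers only x = -9 to +73 mm. Its turn about z differs from the other unit's by up to 20 degrees or so.
- blue_pull (a point): Top middle of the back face of the black rubber lip strip (72 mm wide, 4 mm thick, 28 to 64 mm above the bench) behind the blue tab; moves with the tray, axes as the unit's; at x -71 mm in the unit's frame when home. Behind it (+x) an empty finger bay, 61 mm deep, 124 mm wide, floor 14 mm and side walls 34 mm above the bench, then a 28 mm high divider where the hood begins.
- blue_face (a point): Middle of the blue tray's outer front face, 35 mm above the bench; moves with the tray, axes as the unit's; at x -80 mm in the unit's frame when home. The blue front plate is 150 mm wide, 46 mm high, 5 mm thick; its middle is a 76 mm wide blue tab rising to 70 mm above the bench, with the black lip strip on its back.
- pencil: Green pencil, 117 mm long along y, 7 mm thick, loose in the red-fronted tray behind the divider; origin under its middle.
- sanding_block: Wooden sanding block, 45x110x35 mm, long axis y, loose in the blue-fronted tray behind the divider; origin under its middle.
- scrub_brush: Green-bristled scrubbing brush, 74x259x76 mm, wooden back; origin under its middle, long axis y.
- screw_box_1: Small yellow and dark blue cardboard box, 55x85x45 mm; origin under its middle.
- tape_measure: Yellow tape measure, 65x81x33 mm; origin under its middle.
- screwdriver_2: Screwdriver with blue handle, 30x221x29 mm, long axis y; origin under its middle.
- screw_jar_2: Clear jar of brass screws with white lid, 69x67x81 mm; origin under its middle.
Things that resemble listed ones, but are neither listed nor needed, are in the scene too. Of the things like the sanding_block, leave any that is turquoise; of the rest the larger one is meant.

How it is judged (in metres and radians):
On the way, in this order (a step that is already met when the one before it is completed fails the run):
1. the red-fronted tray is home (within 6 mm), the blue-fronted one still shut (under 20 mm) (value of joint red_tray below 0.006 m and value of joint blue_tray below 0.02 m), for 0.2 s.
2. a finger presses on the back of the blue tray's lip while the tray is between 25 and 90 mm out (contact force between the fingers and blue_lip above 0.3 N and value of joint blue_tray between 0.025 and 0.09 m), for 0.04 s.
3. the blue-fronted tray is out to its stop (94 mm or more of 100) (value of joint blue_tray above 0.094 m), for 0.2 s.
At the end, for the whole second after the job is handed in: The red-fronted tray is home within 6 mm, the blue-fronted tray is drawn out at least 94 of its 100 mm and at rest, and the pencil and the sanding block still lie in their trays, at rest (value of joint red_tray below 0.006 m and value of joint blue_tray above 0.094 m and velocity of joint blue_tray between -0.01 and 0.01 m/s and linear speed of each of sanding_block, pencil below 0.02 m/s and x of pencil in the frame of red_pull between 0.059 and 0.141 m and height (world z) of pencil between 0.005 and 0.025 m and x of sanding_block in the frame of blue_pull between 0.059 and 0.141 m and height (world z) of sanding_block between 0.005 and 0.025 m); the robot touches nothing.
It fails at once if the red tray's front and lip are pinched between the fingers ((contact force between the fingers and red_front above 1.5 N or contact force between the fingers and red_tab above 1.5 N) and contact force between the fingers and red_lip above 1.5 N).
It fails at once if the blue tray's front and lip are pinched between the fingers ((contact force between the fingers and blue_front above 1.5 N or contact force between the fingers and blue_tab above 1.5 N) and contact force between the fingers and blue_lip above 1.5 N).
It fails at once if the pencil is lifted or leaves its tray (not (x of pencil in the frame of red_pull between 0.059 and 0.141 m and height (world z) of pencil between 0.005 and 0.025 m)).
It fails at once if the sanding_block is lifted or leaves its tray (not (x of sanding_block in the frame of blue_pull between 0.059 and 0.141 m and height (world z) of sanding_block between 0.005 and 0.025 m)).
It fails at once if a bystander is disturbed (moved more than 20 mm) (distance of any of scrub_brush, screw_box_1, tape_measure, screwdriver_2, screw_jar_2 from where it was at the start of the episode above 0.02 m).
It also fails if it takes over 35 s, if anything falls off the work surface, if the arm or the gripper's body presses on something with over 40 N, if the wrist force passes 120 N, or if a joint passes its speed limit or range.

## Working session

There is one attempt and no reset: what is moved stays moved. The work goes in short steps, Python scripts to look and compute and a tool call to move; the robot and the scene stay as the last step left them, time stands still between calls to the robot, and variables do not carry over. Pictures are saved under pics/ and viewed, and the job is handed in when it is done.

Besides the shell and the picture viewer there is one more tool, called after "Call:" as name(argument=value, ...) on one line, values as JSON. drive_tool: Moves the arm, as the interface text tells. Its arguments: {"type":"object","properties":{"slide":{"type":"array","items":{"type":"array","items":{"type":"number"}}},"spin":{"type":"array","items":{"type":"number"}},"fingers":{"type":"array","items":{"type":"number"}},"force":{"type":"number"}},"required":["slide","spin","fingers"]}

```bash
ls; mkdir -p pics
python3 - <<'E'
from cell import readout, imaging, robot
import cv2
print(readout.state())
for n in ("scene","top"):
    im=imaging.capture(n); cv2.imwrite(f"pics/{n}0.png",im[:,:,::-1]); print(imaging.camera_params(n))
print(imaging.camera_params("wrist"))
E
```

```text
pics
{'time_s': 0.0, 'joints': array([-6.82400012e+01,  1.36803696e+01, -8.16701926e-01,  7.55835909e+01,
       -1.17824243e-04,  8.99992341e+01]), 'dq': array([-0.00026537, -0.06607435, -0.00109669, -0.02543049, -0.00069036,
       -0.07998444]), 'joint_efforts': array([ 2.72972529e-04, -5.38782084e+01,  3.46438658e+01,  1.82944606e-02,
        9.69432654e-05,  7.91588320e-06]), 'ee_pos': array([ 0.1944757 , -0.48721184,  0.23068463]), 'tool_rot': array([[ 9.28739915e-01,  3.70731569e-01, -5.23817814e-04],
       [ 3.70731939e-01, -9.28738996e-01,  1.30674718e-03],
       [-2.03759935e-06, -1.40782426e-03, -9.99999009e-01]]), 'contact_force': array([-0.38213862, -0.086416  ,  0.7326752 ]), 'wrist_torque': array([-0.02480688,  0.00105422,  0.02878015]), 'opening': 0.08520421320054619}
{'fx': 479.52680956694644, 'fy': 479.52680956694644, 'cx': 313.7854027827797, 'cy': 237.47346338236468, 'world_to_cam': array([[-0.61022954, -0.79183792, -0.02475119,  0.32347655],
       [-0.33670262,  0.28750695, -0.89664435,  0.22710926],
       [ 0.71711314, -0.53882508, -0.44205914,  0.80686229],

[... 179 characters left out ...]
: array([[ 0.00553165, -0.99997109, -0.00521774,  0.0093604 ],
       [-0.98946936, -0.00471871, -0.14466551,  0.52593902],
       [ 0.14463671,  0.00596304, -0.98946686,  1.0774898 ],
       [ 0.        ,  0.        ,  0.        ,  1.        ]])}
{'fx': 404.3561061733041, 'fy': 404.3561061733041, 'cx': 323.4480903148787, 'cy': 241.60339172423227, 'mount': array([[ 9.43842454e-04, -9.64707804e-01, -2.63321024e-01,
         6.68975884e-02],
       [ 9.99999292e-01,  1.10122165e-03, -4.50079274e-04,
         2.49947406e-05],
       [ 7.24169801e-04, -2.63320413e-01,  9.64708161e-01,
        -1.43099412e-01],
       [ 0.00000000e+00,  0.00000000e+00,  0.00000000e+00,
         1.00000000e+00]])}
```

View pics/top0.png

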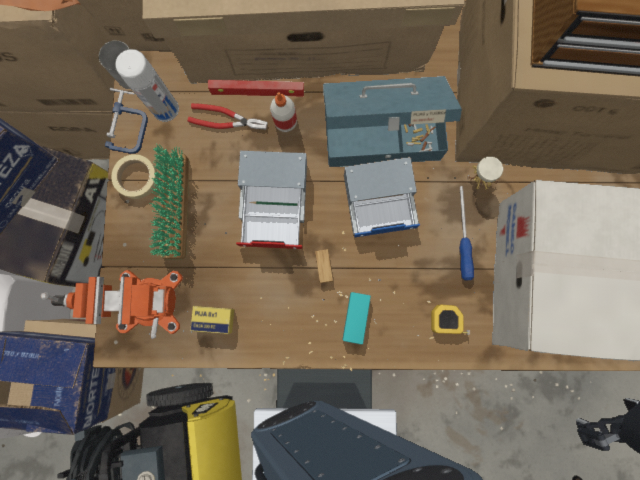

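View pics/scene0.png

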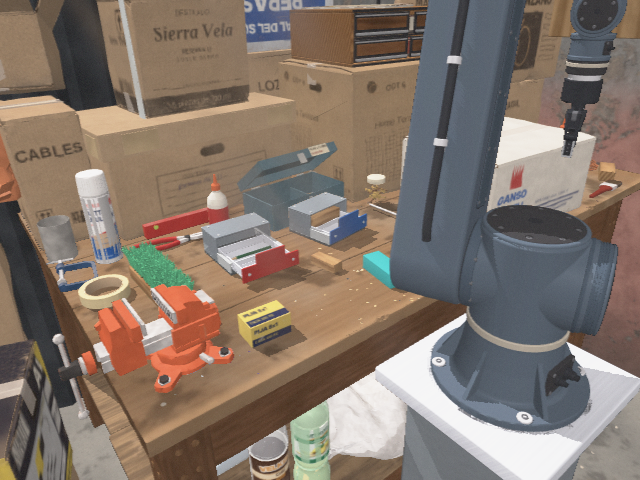

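```bash
cat > h.py <<'E'
import numpy as np, cv2
from cell import readout, imaging, robot
def ray(name,uv,z,P=None):
    P=P or imaging.camera_params(name); M=P["world_to_cam"]; R=M[:3,:3];t=M[:3,3]
    uv=np.atleast_2d(np.array(uv,float))
    d=np.c_[(uv[:,0]-P["cx"])/P["fx"],(uv[:,1]-P["cy"])/P["fy"],np.ones(len(uv))]@R
    c=-R.T@t
    return c+d*((z-c[2])/d[:,2])[:,None]
E
python3 - <<'E'
from h import *
im=cv2.imread("pics/top0.png")
cv2.imwrite("pics/topz.png",cv2.resize(im[140:260,225:425],None,fx=4,fy=4,interpolation=cv2.INTER_CUBIC))
im=cv2.imread("pics/scene0.png")
cv2.imwrite("pics/scz.png",cv2.resize(im[180:290,190:380],None,fx=4,fy=4,interpolation=cv2.INTER_CUBIC))
E
```

```text
(no output)
```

View pics/topz.png

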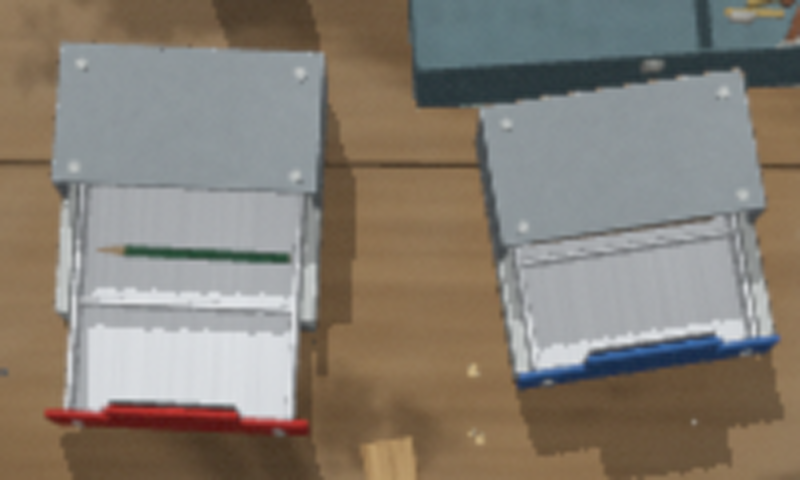

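View pics/scz.png

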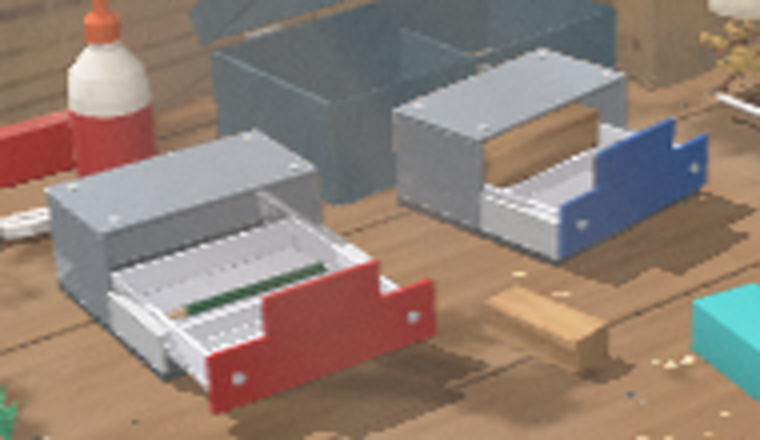

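Run:
```python
from h import *
P=imaging.camera_params("top"); M=P["world_to_cam"]; print("cam",-M[:3,:3].T@M[:3,3])
Z=lambda a:np.array(a,float)/4+[224.6,139.6]
for n,c in {"red":[(62,43),(318,50),(314,190),(54,181)],"blue":[(482,110),(740,70),(762,207),(507,246)]}.items():
    p=ray("top",Z(c),.072); print(n,p.round(4)[:,:2].tolist(),"sides",[round(float(np.linalg.norm(p[i]-p[i-1])),4) for i in range(4)])
    v=(p[0]-p[1])+(p[3]-p[2]); th=np.arctan2(v[1],v[0])-np.pi/2   # +y dir
    ex=np.array([np.cos(th),np.sin(th)]); ctr=p.mean(0)[:2]; o=ctr-.032*ex
    print(" yaw",np.degrees(th),"origin",o)
im=cv2.imread("pics/top0.png"); hsv=cv2.cvtColor(im,cv2.COLOR_BGR2HSV)
for n,m,box in (("red",cv2.inRange(hsv,(0,150,80),(8,255,255))|cv2.inRange(hsv,(172,150,80),(180,255,255)),(230,235,310,255)),("blue",cv2.inRange(hsv,(105,130,70),(120,255,255)),(350,215,425,240))):
    q=np.zeros_like(m);x0,y0,x1,y1=box;q[y0:y1,x0:x1]=m[y0:y1,x0:x1]
    ys,xs=np.where(q>0); pts=np.c_[xs,ys]; r=cv2.minAreaRect(pts.astype(np.float32)); 
    print(n,len(pts),r)
    b=cv2.boxPoints(r); print(ray("top",b,.046).round(4)[:,:2].tolist())
# tab top back edge (dark strip) corners at z=.07
print("redtab",ray("top",Z([(107,404),(238,411)]),.07).round(4), "bluetab",ray("top",Z([(588,358),(720,340)]),.07).round(4))
print("smallblock", ray("top",[(318,250),(330,250)],.03).round(3))
```

```text
cam [0.36450419 0.00541678 1.14227453]
red [[0.7292, 0.1956], [0.7256, 0.0503], [0.6441, 0.0517], [0.6487, 0.1977]] sides [0.0805, 0.1453, 0.0815, 0.1461]
 yaw -1.6037679850878455 origin [0.65489448 0.12471012]
blue [[0.6908, -0.0426], [0.7148, -0.1884], [0.6354, -0.199], [0.6124, -0.0564]] sides [0.0796, 0.1477, 0.0801, 0.1445]
 yaw 9.228882517278217 origin [ 0.6317631  -0.12670138]
red 280 ((268.550537109375, 244.388671875), (65.15998840332031, 5.721364974975586), 2.6025619506835938)
[[0.5141, 0.2032], [0.5272, 0.203], [0.5211, 0.0556], [0.5081, 0.0561]]
blue 238 ((386.31573486328125, 228.78892517089844), (5.136519908905029, 64.08829498291016), 81.34745788574219)
[[0.549, -0.0642], [0.5719, -0.2081], [0.5602, -0.2096], [0.5374, -0.0659]]
redtab [[0.5226 0.165  0.07  ]
 [0.519  0.0924 0.07  ]] bluetab [[ 0.5496 -0.1011  0.07  ]
 [ 0.5601 -0.1744  0.07  ]]
smallblock [[ 0.507  0.018  0.03 ]
 [ 0.508 -0.01   0.03 ]]
```

Run:
```python
from h import *
for z in (0,.1,.2,.25): print(z, ray("top",[(497,345),(532,352),(508,182),(535,182)],z).round(3)[:,:2].tolist())
def proj(n,p):
    P=imaging.camera_params(n);M=P["world_to_cam"];q=M[:3,:3]@np.array(p)+M[:3,3];return P["fx"]*q[0]/q[2]+P["cx"],P["fy"]*q[1]/q[2]+P["cy"]
# scene-height of box: left front top corner
for z in (.1,.15,.2,.25): print(z, ray("scene",[(597,130)],z).round(3))
im=imaging.capture("wrist"); cv2.imwrite("pics/w0.png",im[:,:,::-1])
```

```text
0 [[0.295, -0.391], [0.28, -0.47], [0.677, -0.435], [0.678, -0.5]]
0.1 [[0.301, -0.356], [0.287, -0.428], [0.65, -0.397], [0.65, -0.455]]
0.2 [[0.307, -0.322], [0.295, -0.387], [0.623, -0.358], [0.623, -0.411]]
0.25 [[0.31, -0.304], [0.298, -0.366], [0.609, -0.339], [0.609, -0.389]]
0.1 [[ 0.487 -1.336  0.1  ]]
0.15 [[ 0.402 -1.126  0.15 ]]
0.2 [[ 0.318 -0.917  0.2  ]]
0.25 [[ 0.233 -0.708  0.25 ]]
```

View pics/w0.png

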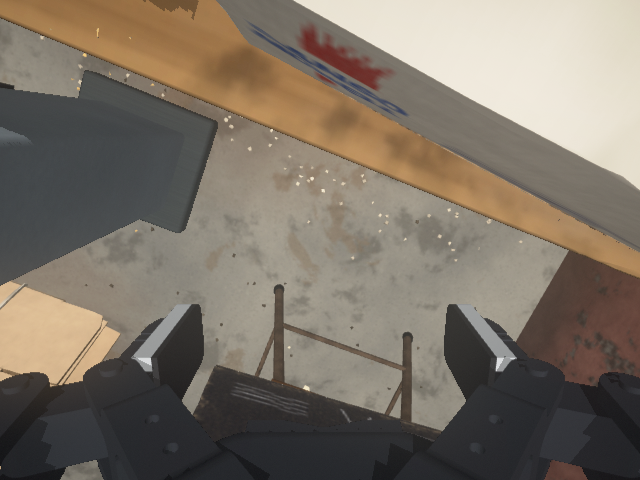

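Call:
drive_tool(slide=[[0,0,-50],[0,0,-100],[456,-481,-100],[456,-481,-100],[456,-481,-100],[456,-481,-100],[456,-481,-100],[456,-481,-100],[456,-481,-100],[456,-481,-100],[456,-481,-100],[456,-481,-100],[456,-481,-100],[456,-481,-100],[456,-481,-100],[456,-481,-100],[456,-481,-100],[456,-481,-100],[456,-481,-100],[456,-481,-100]], spin=[0,0,23.8,23.8,23.8,23.8,23.8,23.8,23.8,23.8,23.8,23.8,23.8,23.8,23.8,23.8,23.8,23.8,23.8,23.8], fingers=[0,0,0,0,0,0,0,0,0,0,0,0,0,0,0,0,0,0,0,0])

```text
time_s: 2.15
ee_pos: [0.4414, 0.0232, 0.3315]
tool_rot: [[1.0, 0.025, -0.002], [0.025, -0.999, 0.04], [-0.001, -0.04, -0.999]]
contact_force: [0.2, 0.6, -0.0]
opening: -0.0
```

Call:
drive_tool(slide=[[0,0,0],[0,0,0],[0,0,0]], spin=[0,0,0], fingers=[0,0,0])

```text
time_s: 2.45
ee_pos: [0.4414, 0.0236, 0.3315]
tool_rot: [[1.0, 0.026, -0.002], [0.026, -0.999, 0.04], [-0.001, -0.041, -0.999]]
contact_force: [-0.2, 0.1, -0.3]
opening: 0.0
```

Run:
```python
from h import *
np.set_printoptions(suppress=True,precision=4)
s=readout.state();print(s["joints"],s["tool_rot"],s["ee_pos"])
im=imaging.capture("wrist"); cv2.imwrite("pics/w1.png",im[:,:,::-1])
```

```text
[  1.4555   4.5642   2.5611  88.0583   2.3213 179.9436] [[ 0.9997  0.0263 -0.0021]
 [ 0.0264 -0.9988  0.0405]
 [-0.001  -0.0405 -0.9992]] [0.4414 0.0236 0.3315]
```

View pics/w1.png

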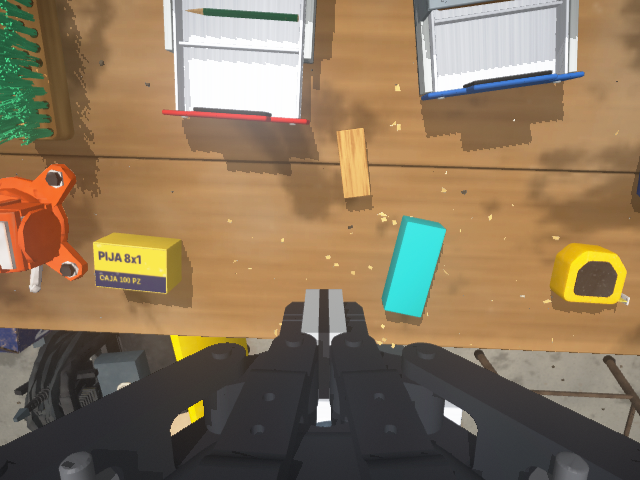

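Call:
drive_tool(slide=[[0,0,0],[0,-20,0],[0,-40,0],[0,-60,0],[0,-80,0],[0,-106,0],[0,-106,0],[0,-106,0],[0,-106,0],[0,-106,0],[0,-106,0],[0,-106,0],[0,-106,0],[0,-106,0],[0,-106,0],[0,-106,0],[0,-106,0],[0,-106,0],[0,-106,0],[0,-106,0]], spin=[-8.5,-17,-25.5,-34,-42.5,-51,-59.5,-68,-76.5,-85,-93.5,-102,-110.5,-119,-127.5,-136,-144.5,-153,-161.5,-170], fingers=[0,0,0,0,0,0,0,0,0,0,0,0,0,0,0,0,0,0,0,0])

```text
time_s: 4.5
ee_pos: [0.4387, 0.1296, 0.3357]
tool_rot: [[-0.99, 0.141, -0.002], [0.141, 0.989, 0.04], [0.008, 0.04, -0.999]]
contact_force: [-1.1, -0.5, -0.1]
opening: -0.0
```

Run:
```python
from h import *
np.set_printoptions(suppress=True,precision=4)
s=readout.state();print(s["time_s"],s["joints"],s["tool_rot"],s["ee_pos"],s["contact_force"])
im=imaging.capture("wrist"); cv2.imwrite("pics/w2.png",im[:,:,::-1])
```

```text
4.5 [14.9322  5.7136  4.4644 88.2842  2.2764 23.0688] [[-0.9899  0.1414 -0.0024]
 [ 0.1412  0.9892  0.0405]
 [ 0.0081  0.0397 -0.9992]] [0.4387 0.1296 0.3357] [-1.1333 -0.496  -0.0816]
```

View pics/w2.png

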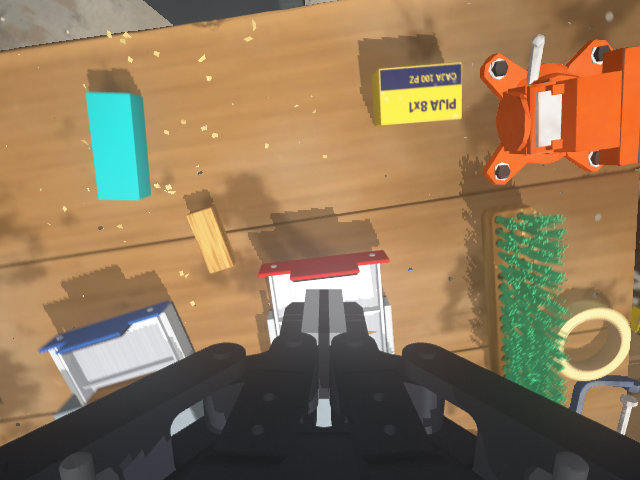

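Call:
drive_tool(slide=[[-18,-11,40],[-18,-11,80],[-18,-11,120],[-18,-11,160],[-18,-11,200],[-18,-11,230],[-18,-11,260],[-18,-11,280],[-18,-11,300],[-18,-11,300],[-18,-11,300]], spin=[-6,-6,-6,-6,-6,-6,-6,-6,-6,-6,-6], fingers=[0,0,0,0,0,0,0,0,0,0,0])

```text
time_s: 5.65
ee_pos: [0.4542, 0.1282, 0.0356]
tool_rot: [[-0.999, 0.045, -0.003], [0.045, 0.998, 0.04], [0.005, 0.04, -0.999]]
contact_force: [0.1, -0.1, 0.2]
opening: -0.0
```

Run:
```python
from h import *
np.set_printoptions(suppress=True,precision=4)
s=readout.state();print(s["time_s"],s["joints"],s["tool_rot"],s["ee_pos"],s["contact_force"])
im=imaging.capture("wrist"); cv2.imwrite("pics/w3.png",im[:,:,::-1])
```

```text
5.65 [ 14.2785  17.2175 -27.4859  44.8861   2.2806  16.8599] [[-0.999   0.045  -0.0029]
 [ 0.0448  0.9982  0.0403]
 [ 0.0047  0.0402 -0.9992]] [0.4542 0.1282 0.0356] [ 0.088  -0.1151  0.2045]
```

View pics/w3.png

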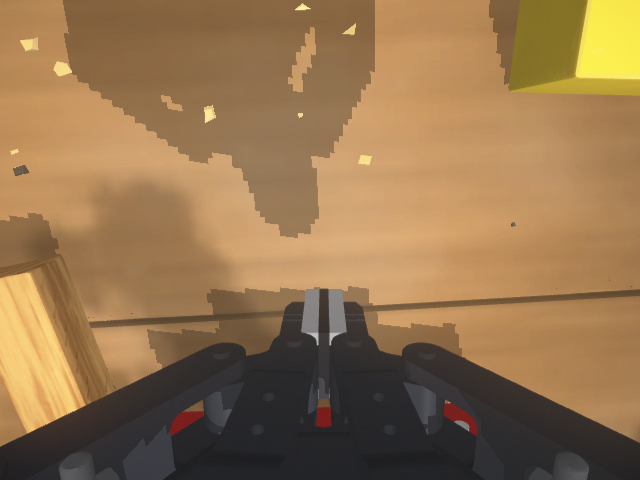

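Call:
drive_tool(slide=[[-15,0,0],[-30,0,0],[-40,0,0],[-47,0,0],[-54,0,0],[-61,0,0],[-68,0,0],[-75,0,0],[-82,0,0],[-89,0,0],[-94,0,0],[-97,0,0],[-100,0,0],[-100,0,0]], spin=[0,0,0,0,0,0,0,0,0,0,0,0,0,0], fingers=[0,0,0,0,0,0,0,0,0,0,0,0,0,0])

```text
time_s: 7.1
ee_pos: [0.5547, 0.1238, 0.0348]
tool_rot: [[-0.999, 0.044, -0.002], [0.043, 0.998, 0.04], [0.004, 0.04, -0.999]]
contact_force: [0.9, 0.1, -0.1]
opening: 0.0005
```

Run:
```python
from h import *
np.set_printoptions(suppress=True,precision=4)
s=readout.state();print(s["time_s"],s["ee_pos"],s["contact_force"])
im=imaging.capture("scene")[:,:,::-1]; cv2.imwrite("pics/s4.png",cv2.resize(im[180:290,190:380],None,fx=4,fy=4,interpolation=cv2.INTER_CUBIC))
```

```text
7.1 [0.5547 0.1238 0.0348] [ 0.916   0.0943 -0.1411]
```

View pics/s4.png

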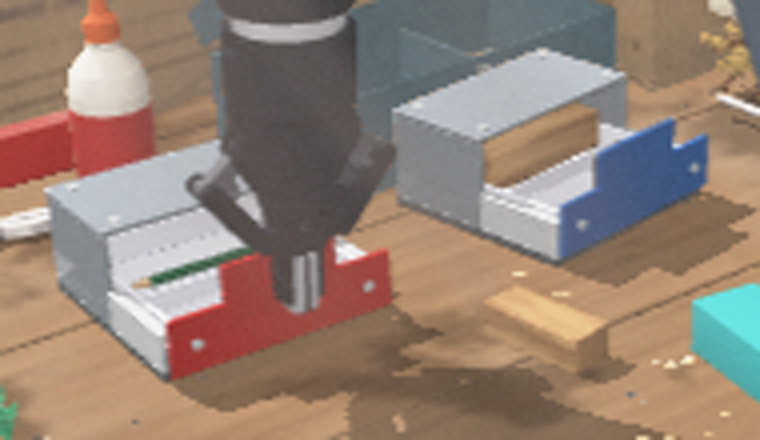

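Call:
drive_tool(slide=[[-4,0,0],[-8,0,0],[-11,0,0],[-14,0,0],[-16,0,0],[-16,0,0]], spin=[0,0,0,0,0,0], fingers=[0,0,0,0,0,0])

```text
time_s: 7.75
ee_pos: [0.5641, 0.1232, 0.0344]
tool_rot: [[-0.999, 0.043, -0.013], [0.042, 0.998, 0.041], [0.015, 0.04, -0.999]]
contact_force: [-25.5, 1.6, 18.0]
opening: -0.0006
```

Call:
drive_tool(slide=[[25,0,0],[60,0,0],[60,0,-40],[60,0,-90],[60,0,-140],[60,0,-140]], spin=[0,0,0,0,0,0], fingers=[0,0,0,0,0,0])

```text
time_s: 8.35
ee_pos: [0.5145, 0.1206, 0.1818]
tool_rot: [[-0.999, 0.043, 0.009], [0.043, 0.998, 0.043], [-0.007, 0.043, -0.999]]
contact_force: [0.9, 0.3, -0.6]
opening: 0.0
```

Run:
```python
from h import *
np.set_printoptions(suppress=True,precision=4)
s=readout.state();print(s["time_s"],s["ee_pos"],s["tool_rot"],s["contact_force"])
a=imaging.capture("scene")[:,:,::-1]; a=cv2.resize(a[180:290,190:380],None,fx=4,fy=4,interpolation=cv2.INTER_CUBIC)
cv2.imwrite("pics/s5.png",a)
b=imaging.capture("top")[:,:,::-1]; cv2.imwrite("pics/t5.png",b); cv2.imwrite("pics/t5z.png",cv2.resize(b[140:260,225:425],None,fx=4,fy=4,interpolation=cv2.INTER_CUBIC))
```

```text
8.35 [0.5145 0.1206 0.1818] [[-0.999   0.0431  0.0092]
 [ 0.0435  0.9981  0.0426]
 [-0.0073  0.043  -0.999 ]] [ 0.8957  0.3412 -0.6191]
```

View pics/s5.png

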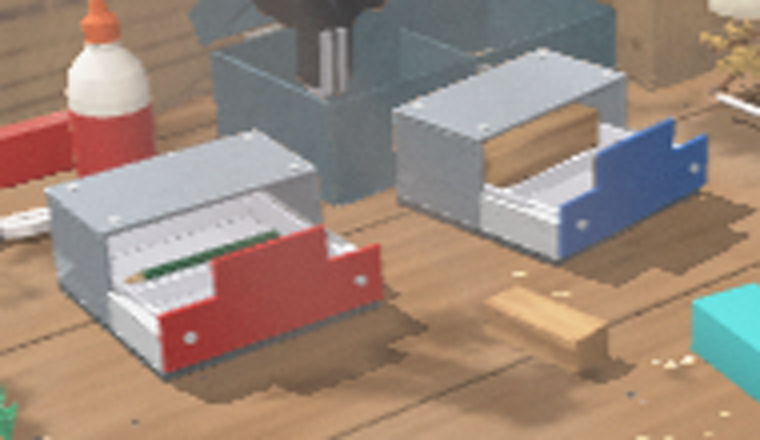

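View pics/t5z.png

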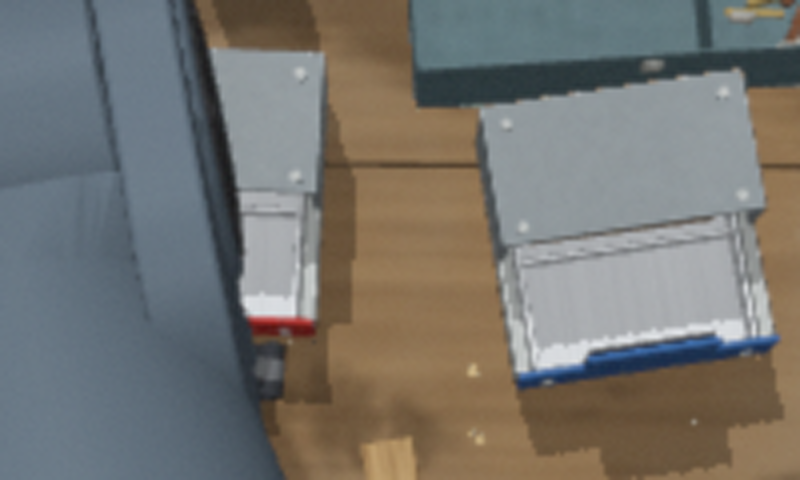

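Call:
drive_tool(slide=[[-20,-45,-10],[-50,-90,-10],[-87,-130,-10],[-87,-170,-10],[-87,-210,-10],[-87,-256,-10],[-87,-256,-10],[-87,-256,-10],[-87,-256,-10]], spin=[-4,-8,-11.5,-11.5,-11.5,-11.5,-11.5,-11.5,-11.5], fingers=[0,0,0,0,0,0,0,0,0])

```text
time_s: 9.35
ee_pos: [0.5861, -0.139, 0.1732]
tool_rot: [[-0.988, -0.157, -0.004], [-0.157, 0.987, 0.041], [-0.003, 0.041, -0.999]]
contact_force: [-0.2, -0.7, 0.7]
opening: -0.0001
```

Run:
```python
from h import *
np.set_printoptions(suppress=True,precision=4)
s=readout.state();print(s["time_s"],s["joints"],s["ee_pos"],s["tool_rot"])
R=s["tool_rot"]; t=np.array([.5913,-.1333,.036]); print("to hook mm",R.T@(t-s["ee_pos"])*1e3)
w=imaging.capture("wrist")[:,:,::-1]; cv2.imwrite("pics/w6.png",w)
b=imaging.capture("top")[:,:,::-1]; cv2.imwrite("pics/t6.png",b); cv2.imwrite("pics/t6z.png",cv2.resize(b[140:260,225:425],None,fx=4,fy=4,interpolation=cv2.INTER_CUBIC))
```

```text
9.35 [-14.477   23.1512   4.5245  72.1781   2.225  -23.5215] [ 0.5861 -0.139   0.1732] [[-0.9876 -0.1569 -0.0039]
 [-0.1569  0.9868  0.0411]
 [-0.0026  0.0412 -0.9991]]
to hook mm [ -5.6991  -0.8333 137.3213]
```

View pics/w6.png

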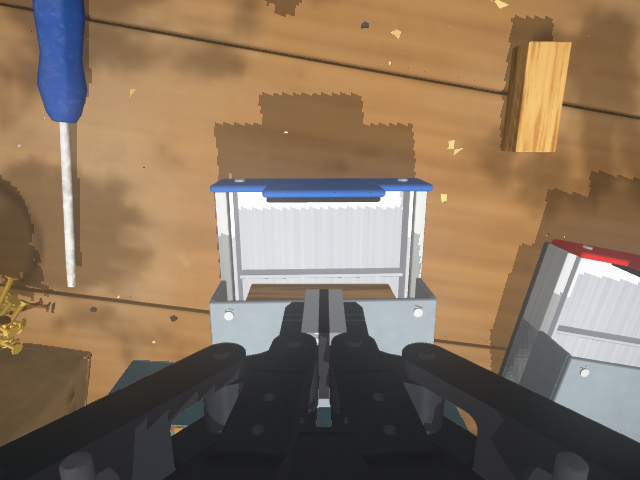

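View pics/t6z.png

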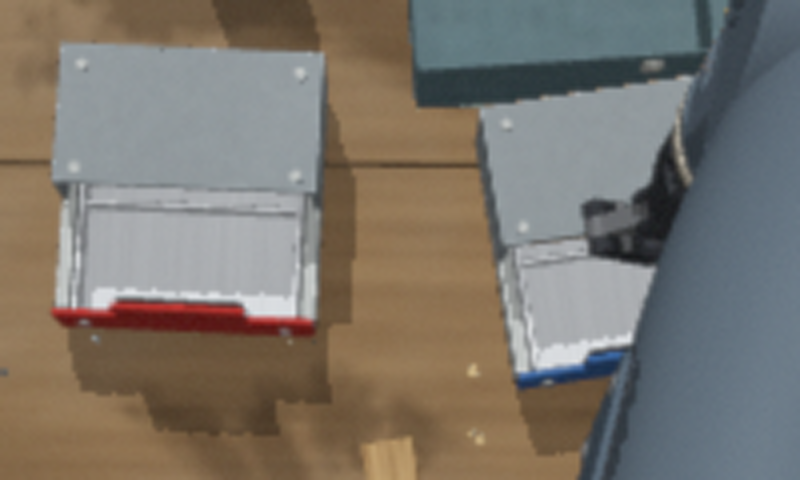

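```bash
cat >> h.py <<'E'
def wparams(s):
    P=dict(imaging.camera_params("wrist")); T=np.eye(4);T[:3,:3]=s["tool_rot"];T[:3,3]=s["ee_pos"]
    P["world_to_cam"]=np.linalg.inv(T@P["mount"]); return P
E
python3 - <<'E'
from h import *
np.set_printoptions(suppress=True,precision=4)
s=readout.state();P=wparams(s)
print("lip back",ray(0,[(267,201),(323,201),(380,201)],.064,P))
print("hood front",ray(0,[(212,298),(435,298)],.072,P))
Z=lambda a:np.array(a,float)/4+[224.6,139.6]
p=ray("top",Z([(118,303),(243,307)]),.07); q=ray("top",Z([(54,181),(314,190)]),.072)
print("red tab/lip back",p,"hood",q, "gap",q.mean(0)-p.mean(0))
p=ray("top",Z([(588,358),(720,340)]),.07); q=ray("top",Z([(507,246),(762,207)]),.072)
print("blue gap",q.mean(0)-p.mean(0), np.linalg.norm((q.mean(0)-p.mean(0))[:2]))
E
```

```text
lip back [[ 0.5678 -0.1725  0.064 ]
 [ 0.5625 -0.1377  0.064 ]
 [ 0.557  -0.1019  0.064 ]]
hood front [[ 0.6346 -0.1991  0.072 ]
 [ 0.614  -0.0546  0.072 ]]
red tab/lip back [[0.5795 0.1603 0.07  ]
 [0.5775 0.0906 0.07  ]] hood [[0.6487 0.1977 0.072 ]
 [0.6441 0.0517 0.072 ]] gap [ 0.0679 -0.0007  0.002 ]
blue gap [0.0691 0.0101 0.002 ] 0.0697992613568684
```

Call:
drive_tool(slide=[[-6,-1,0],[-6,-1,30],[-6,-1,60],[-6,-1,85],[-6,-1,105],[-6,-1,120],[-6,-1,130],[-6,-1,135],[-6,-1,137],[-6,-1,137]], spin=[0,0,0,0,0,0,0,0,0,0], fingers=[0,0,0,0,0,0,0,0,0,0])

```text
time_s: 10.45
ee_pos: [0.5925, -0.134, 0.0378]
tool_rot: [[-0.988, -0.157, -0.002], [-0.157, 0.987, 0.04], [-0.005, 0.04, -0.999]]
contact_force: [-0.6, -0.4, 0.7]
opening: -0.0001
```

Run:
```python
from h import *
np.set_printoptions(suppress=True,precision=4)
s=readout.state();print(s["time_s"],s["ee_pos"],s["tool_rot"],s["contact_force"])
w=imaging.capture("wrist")[:,:,::-1]; cv2.imwrite("pics/w7.png",w)
```

```text
10.45 [ 0.5925 -0.134   0.0378] [[-0.9876 -0.1569 -0.0017]
 [-0.1569  0.9868  0.0403]
 [-0.0046  0.0401 -0.9992]] [-0.5582 -0.3511  0.6805]
```

View pics/w7.png

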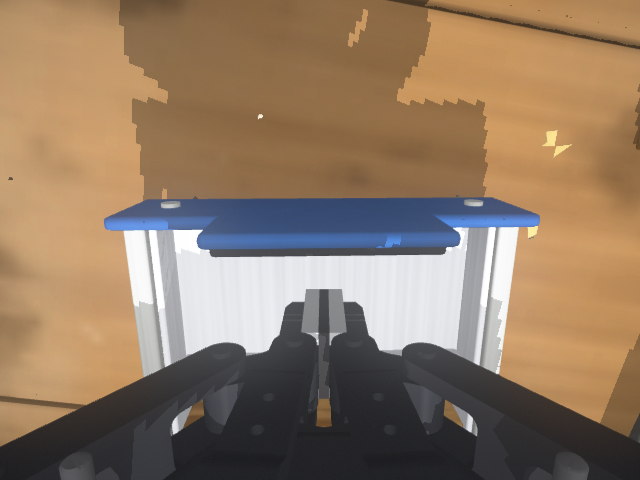

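Call:
drive_tool(slide=[[5,0,0],[11,0,0],[15,0,0],[18,0,0],[21,0,0],[24,0,0],[28,0,0],[33,0,0],[38,0,0],[43,0,0],[49,0,0],[55,0,0],[61,0,0],[67,0,0],[73,0,0],[79,0,0],[85,0,0],[90,0,0],[95,0,0],[99,0,0]], spin=[0,0,0,0,0,0,0,0,0,0,0,0,0,0,0,0,0,0,0,0], fingers=[0,0,0,0,0,0,0,0,0,0,0,0,0,0,0,0,0,0,0,0])

```text
time_s: 12.5
ee_pos: [0.4939, -0.1497, 0.0369]
tool_rot: [[-0.988, -0.157, -0.003], [-0.157, 0.987, 0.041], [-0.004, 0.04, -0.999]]
contact_force: [2.9, -0.2, 0.2]
opening: -0.0
```

Run:
```python
from h import *
np.set_printoptions(suppress=True,precision=4)
s=readout.state();print(s["time_s"],s["ee_pos"],s["tool_rot"],s["contact_force"])
w=imaging.capture("scene")[:,:,::-1]; cv2.imwrite("pics/s8.png",cv2.resize(w[180:290,190:380],None,fx=4,fy=4,interpolation=cv2.INTER_CUBIC))
```

```text
12.5 [ 0.4939 -0.1497  0.0369] [[-0.9877 -0.1566 -0.0025]
 [-0.1565  0.9868  0.0405]
 [-0.0039  0.0404 -0.9992]] [ 2.936  -0.2005  0.1995]
```

View pics/s8.png

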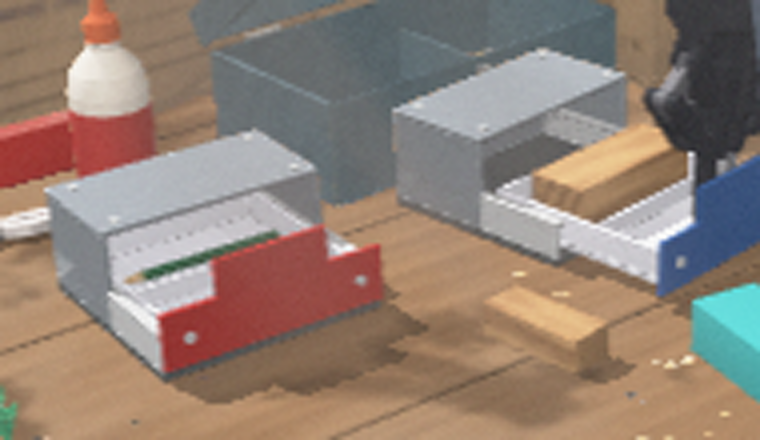

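Run:
```python
from h import *
im=imaging.capture("top")[:,:,::-1]; cv2.imwrite("pics/t9.png",im)
b=cv2.imread("pics/top0.png");hsv=cv2.cvtColor(b,cv2.COLOR_BGR2HSV)
m=cv2.inRange(hsv,(82,120,80),(95,255,255)); m[:285]=0
ys,xs=np.where(m>0);r=cv2.boxPoints(cv2.minAreaRect(np.c_[xs,ys].astype(np.float32)));print(r)
for z in (0,.04):print(ray("top",r,z).round(3)[:,:2].tolist())
o=np.array([.6318,-.1267]);e=np.array([np.cos(.159),np.sin(.159)]);n=np.array([-e[1],e[0]])
print("face final",o-.18*e,"left",o-.18*e+.075*n)
cv2.imwrite("pics/t9z.png",cv2.resize(im[140:340,260:460],None,fx=3,fy=3))
```

```text
[[342.4054  340.56757]
 [350.5135  291.91895]
 [370.2973  295.21625]
 [362.1892  343.86487]]
[[0.303, -0.039], [0.414, -0.058], [0.406, -0.104], [0.296, -0.084]]
[[0.305, -0.037], [0.412, -0.056], [0.405, -0.1], [0.298, -0.081]]
face final [ 0.4540705  -0.15519956] left [ 0.44219568 -0.0811456 ]
```

View pics/t9z.png

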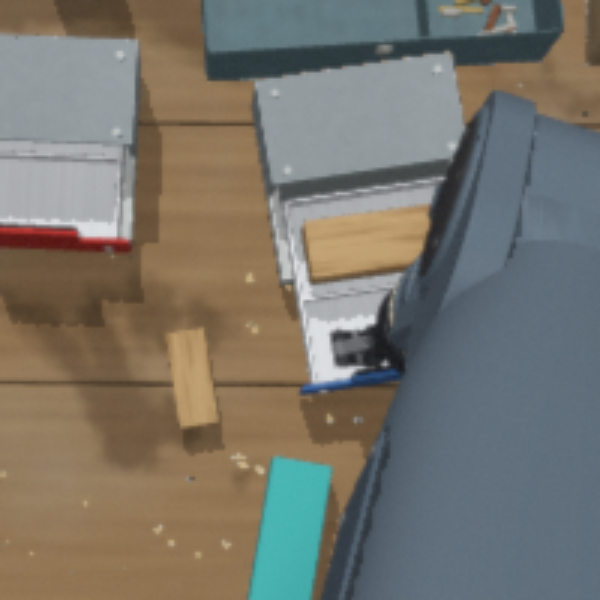

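Call:
drive_tool(slide=[[4,0,0],[8,0,0],[11,0,0],[14,0,0],[17,0,0],[20,0,0],[20,0,0]], spin=[0,0,0,0,0,0,0], fingers=[0,0,0,0,0,0,0])

```text
time_s: 13.3
ee_pos: [0.476, -0.1525, 0.037]
tool_rot: [[-0.988, -0.157, 0.001], [-0.157, 0.987, 0.041], [-0.007, 0.041, -0.999]]
contact_force: [7.9, 3.2, -6.2]
opening: 0.0004
```

Call:
drive_tool(slide=[[1,0,0],[2,0,0],[2,0,0],[2,0,0]], spin=[0,0,0,0], fingers=[0,0,0,0])

```text
time_s: 13.7
ee_pos: [0.476, -0.1526, 0.0372]
tool_rot: [[-0.987, -0.158, 0.004], [-0.158, 0.987, 0.042], [-0.01, 0.041, -0.999]]
contact_force: [15.8, 5.9, -11.1]
opening: 0.0
```

Call:
drive_tool(slide=[[-6,0,0],[-15,0,0],[-20,0,0],[-20,0,0],[-20,0,-20],[-20,0,-50],[-20,0,-90],[-20,0,-130],[-20,0,-170],[-20,0,-200],[-20,0,-200],[-20,0,-200]], spin=[0,0,0,0,0,0,0,0,0,0,0,0], fingers=[0,0,0,0,0,0,0,0,0,0,0,0])

```text
time_s: 14.9
ee_pos: [0.4927, -0.1582, 0.2369]
tool_rot: [[-0.988, -0.156, -0.002], [-0.156, 0.987, 0.04], [-0.005, 0.04, -0.999]]
contact_force: [0.2, -0.4, -0.8]
opening: 0.0002
```

Run:
```python
from h import *
np.set_printoptions(suppress=True,precision=4)
s=readout.state();print(s["time_s"],s["ee_pos"],s["contact_force"])
w=imaging.capture("wrist")[:,:,::-1]; cv2.imwrite("pics/w10.png",w)
w=imaging.capture("scene")[:,:,::-1]; cv2.imwrite("pics/s10.png",w)
```

```text
14.9 [ 0.4927 -0.1582  0.2369] [ 0.1833 -0.4111 -0.8456]
```

View pics/w10.png

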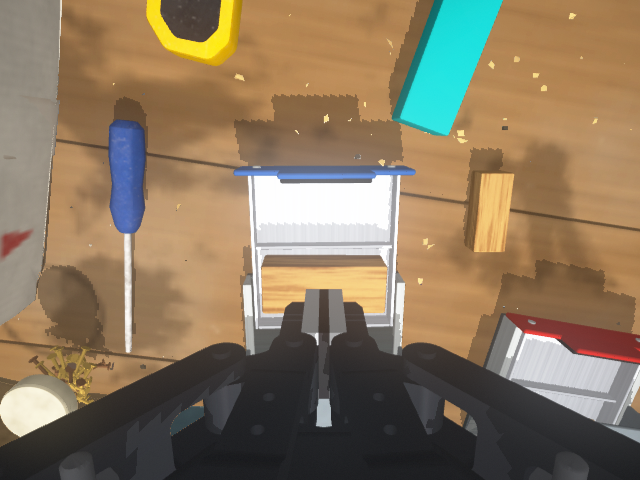

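View pics/s10.png

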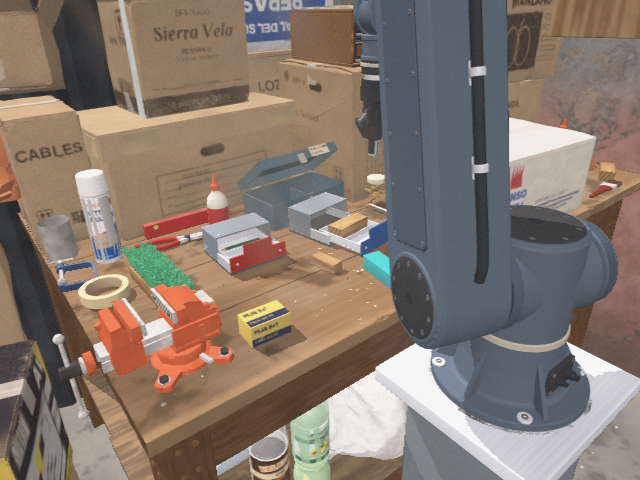

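Run:
```python
from h import *
np.set_printoptions(suppress=True,precision=4)
s=readout.state();P=wparams(s)
p=ray(0,[(281,182),(372,182)],.064,P); print("lip",p)
o=np.array([.6318,-.1267]);a=np.radians(9.1);e=np.array([np.cos(a),np.sin(a)])
u=(p[:,:2].mean(0)-o)@e; print("unit x of lip",u,"drawn",-.071-u)
c=ray(0,[(325,287)],.049,P); print("block x in pull", (c[0,:2]-p[:,:2].mean(0))@e)
robot.finish_job()
```

```text
lip [[ 0.4684 -0.1873  0.064 ]
 [ 0.4576 -0.1174  0.064 ]]
unit x of lip -0.17071564136570694 drawn 0.09971564136570694
block x in pull 0.0933186166340366
the job is handed in; nothing more can be done
```

I pushed the red tray home with shut fingers on its front face. I then hooked the shut fingers behind the blue tray's black lip, drew that tray out to its stop, backed off the lip and raised the arm clear. The job was handed in at about 15 s.

**Red tray:** pushing stopped at a 25 N reaction where the calculation put the home position. The top view put its tab 68 mm from the hood, against 70 mm for the blue tray when shut. The pencil was last seen lying in the tray behind the divider; I did not measure its exact position.

**Blue tray:** the tool stopped moving while the force rose from 8 to 16 N. The wrist camera put it 99.7 mm out of 100. The sanding block lies about 93 mm behind the lip, and 59 to 141 mm is allowed.

**Other things:** in the last pictures the bench things I could see looked undisturbed, judged by eye. The robot was touching nothing.

**Deviations:** on the first move to the red tray the last joint reached its range limit, so I turned the tool half round. A tilt of about 2 degrees stayed in the tool from then on. None of the checks disagreed.

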